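# Load a bush carrier into its sprung dock

### The arm

A 6-joint arm with a two-finger parallel gripper is mounted at the origin on a cart in front of the work surface, level with it; the furniture and walls round the work are solid. World frame = base frame: x ahead of the robot, y to its left, z up, the work surface at z = 0. Lengths are in m, angles in rad, forces in N, time in s.
With the tool pointing down it reaches from about 0.275 to 0.875 m from the base axis. Payload 12.5 kg.
Tool frame: the origin (TCP) lies midway between the tips of the shut fingers; the grasp point (between the pads) lies 19 mm behind it; z points along the fingers, y is the direction in which the jaws open and shut (so a half turn about z gives the same grasp; the last joint's range is limited). The gripper opens to 85 mm and grips with 20 to 120 N. Pads are 22 mm wide; open, the fingers measure 114 mm over their backs; the gripper's body (76 mm by 85 mm) begins 54 mm behind the grasp point. The pads swing forward as they close: fully open they stand 13 mm farther back than shut.
Start: joints at [-1.356, 0.351, 1.652, -0, 1.139, -0.085], TCP at [0.162, -0.525, 0.231] pointing down, gripper open.
Joint ranges: [-2.75, 2.75], [-0.79, 2.1], [0.01, 2.65], [-1.57, 4.71], [0.07, 3.14], [-2.87, 2.87]. Speed limits (rad/s): [2.22, 2.22, 2.79, 3.14, 3.14, 3.14].

### API

Orientations are given as a rotation vector (axis times angle).
In Python, from bench import observe, snapshot, job_done, finder gives the robot as it stands.
- The arm moves only by the tool move_arm, never from a script. Its argument "increments" is a list of rows, each an object with "travel": the shift along the tool's x, y, z in m, a list of three; "delta_rot": the turn, a rotation vector about the tool's x, y, z in degrees, a list of three. In form: [{"travel": [x, y, z], "delta_rot": [wx, wy, wz]}, ...]. A call has 1 to 20 rows; each row is the pose to reach, as a shift and turn from the pose commanded when the call began, along the tool's axes at that moment; what a row does not reach only later rows make up. A row lasts 1/10 s, in which the tool goes at most 50 mm and 8.59 degrees, less where a joint would pass 70% of its speed; a pose out of reach is approached as far as the arm can. A call with a gripper value outside its range is refused whole. "fingers" is the opening, from 0 (shut) to 1 (fully open), set as the call begins (left out, the last holds). The fingers move at their own pace and stop on an object; the grip force is fixed at half the most. Time passes only in rows, so rows that repeat a pose let the fingers close. It gives the time, the measured TCP pose, the force and the opening at its end, in the units of the state.
- observe(): the state, without advancing time (a new reading comes with each control period).
- snapshot(name): name is "scene" or "top" or "wrist"; returns a dict with "image" (480x640x3 uint8, red, green, blue), "mtx" (3x3 intrinsics, pixels), "extrinsics" (4x4, takes a point from camera to world coordinates); the wrist camera has in their place "tool_from_camera" (4x4, takes a point from camera to tool coordinates, whose origin is the TCP and whose axes are the flange's). Camera axes: x right, y down, z forward; pixel columns grow to the right and rows downward; lengths in m; the calibration is good to about 2 mm. A picture is of the moment at which its call begins: read the wrist's pose just before it. There is no depth.
- job_done(): hands the job in, once; it reports no verdict.
Trained networks look in a picture, given as the dict that the camera call returned (one of the last four; its "shot" number tells which), for a name from the list of things; names that differ only in an ending like _2 or _b are one class to them, and where a whole thing is asked for, a point or a joint stands for the part that bears it (a point fixed in the world has none). Each returns a list of dicts, best first, with "score" (0 to 1); they miss things now and then, are a little off and sometimes report something else, mostly with a low value. They report only what shows in the picture. A call takes as long as a camera call. They do not tell look-alikes from the thing itself.
- finder.recognise(picture, label): "rect" ([left, top, width, height] in pixels, round what is visible of it).
- finder.masks_of(picture, label): "pixels" (480x640 bool, what is visible of it) and "rect" ([left, top, width, height] in pixels, round what is visible of it).
The state is a dict: "time": time; "qpos": joint angles; "joint_vel": joint speeds; "tau": joint torques, N m; "tcp_pos": TCP position; "orientation": TCP orientation; "contact_force": force on the tool from outside, world axes, zero at the start; "ft_torque": the same for the moment, N m; "grip_width": opening from 0.0 (shut) to 1.0 (fully open).
Only numpy, scipy, OpenCV 4.12 (cv2) and the standard library are available. Lean on these libraries where they do the work, as an engineer would, in place of code of your own. Each camera call takes 0.05 s, during which the arm holds its last target. There are 200 camera calls.

### The job

Load the blue bush carrier into its dock on the bench: first take away whichever tool lies across the dock's approach and lay it flat on the table, at least 15 cm from the middle of the approach. Then hold the sprung gate open by its red bar while you slide the carrier in as far as it goes, and let go so that the gate swings fully shut behind it. Keep all three brass bushes in the carrier, and do not disturb the other tool, the two ring gauges beside the dock or the marker pen.

Things in the scene. Friction and masses are not known exactly. Their poses are not given: they have to be found in the camera images.
- dock: aluminium carrier dock, fixed to the table. Origin on the table at the middle of its mouth; x = way in, y = left seen that way, z up. Two rails 10 mm high leave a lane 51 mm wide from x = 0 to the end stop; their ends flare outward, the left to x = -14 mm, the right to x = -38 mm (y = -42 mm there). From x = 42 mm inward a bridge roofs the lane (underside z = 32, top 37 mm): the carrier goes in only through the mouth, along the table
- end_stop (a point): centre of the rubber face of the dock's end stop, on the table at dock x = 101.5 mm. With the carrier home its origin is at dock x = 51.5 mm, y = 0
- approach (a point): middle of the approach, the bare table in front of the dock's mouth: dock x = -70 mm, y = 0. It is open to the dock's left (+y) and toward -x
- gate (a joint): angle of the sprung gate, rad: 0 shut (rest, on a stop), up to 0.45 as its bar is pushed to the dock's right (-y). One rigid lever on the vertical pivot: arm over the bridge, hook plate at the mouth, bar out over the approach. From 0.13 rad the hook is out of the carrier's way. A spring shuts it (0.53 N m at 0, 0.72 at 0.13, 0.95 at 0.28: 3 N at the bar's end, 5 N near the mouth); it never stays open
- gate_pivot (a point): the gate's vertical pivot bolt, dock x = 118 mm, y = -30 mm, behind the right rail; its top is 50 mm above the table
- gate_hook (a point): lower inner tip of the hook plate, 13.5 mm above the table; shut, at dock x = -5, y = -11 mm. The plate covers x -9 to -1, y -11 to -26, z 12.5 to 41 mm and so blocks the right part of the mouth. Pushing the carrier against the shut hook does not open it. If the carrier is not fully home the hook rests on its side (0.08 to 0.1 rad); when it is home the hook closes behind its tail
- bar_mid (a point): point on the centre line of the round bar (red grip, 9 mm thick, z 35 to 45 mm: clear above a carrier on the table). At gate 0.13 rad the straight bar is parallel to the lane from dock x = -2 to -132 mm with its left side at y = -12 mm, and this point is at x = -70 mm. Shut, the bar slants to the left: centre line y = 0 near the mouth, +8 mm here, +16 mm at x = -131 mm
- bar_end (a point): red ball (12 mm) at the outer end of the bar, 40 mm above the table. The last 25 mm of the bar bend to the dock's right; shut, the ball is at about dock x = -156, y = -1 mm
- carrier: loose blue plastic bush carrier, 100 mm long (x), 48 mm wide (y) up to 11 mm height and 98 x 46 mm above, 24 mm tall, 0.15 to 0.31 kg; origin at the centre of its underside. The ends are alike: either goes in first. Three bores 12 mm deep hold a brass bush each. At the start it lies to the dock's left; its long sides can be gripped from above, and it slides on the table
- bush1: flanged brass bush, 21 mm wide, 16 mm tall, standing loose in bore 1 (its top 28 mm above the carrier's underside); origin at the centre of its underside
- bush2: the same, in bore 2
- bush3: the same, in bore 3
- bore1 (a point): middle of the floor of the carrier's bore 1 (carrier x = -30 mm, z = 12 mm)
- bore2 (a point): the same for bore 2 (x = 0)
- bore3 (a point): the same for bore 3 (x = +30 mm)
- plug_gauge: loose steel double-ended plug gauge lying flat, 121 mm long along its y axis (-60 to +60 mm), hexagonal grip 15 mm wide and 13 mm tall, 75 g; origin at the middle of its underside. Either it or the deburring tool lies across the approach, one end under the gate's bar (draw it out to the dock's left before lifting it), origin 38 to 52 mm left of the middle of the lane
- deburr_tool: loose deburring tool lying flat, 146 mm long along its y axis: orange ribbed handle 14 mm thick from y = -22 to +73 mm, thin blade from -22 to -73 mm; 45 g; origin under its middle. The one of the two tools that does not lie across the approach lies at least 18 cm from its middle, beyond the outer end of the bar, and is to be left alone
- small_ring_gauge: smaller steel ring gauge lying flat, 44 mm wide, 14 mm tall, to the left of the bar's outer end; leave it alone
- ring_gauge: large steel ring gauge lying flat, 48 mm wide, 16 mm tall, to the dock's right; leave it alone
- marker: black and white marker pen lying flat, 135 mm long (its y axis), 17 mm thick, to the dock's right; leave it alone
There are look-alikes about, which are no part of the job. Several things have the shape of the carrier; the one meant has the colours described above.

How it is judged:
By the outcome, as a careful person would: the job done as asked, in the order asked, and still so for the second after the job is handed in, with the robot touching nothing.
It also fails if it takes over 72 s, if anything falls off the work surface, if the arm or the gripper's body presses on something with over 40 N, if the wrist force passes 120 N, or if a joint passes its speed limit or range.

## Working session

There is one attempt and no reset: what is moved stays moved. The work goes in short steps, Python scripts to look and compute and a tool call to move; the robot and the scene stay as the last step left them, time stands still between calls to the robot, and variables do not carry over. Pictures are saved under pics/ and viewed, about 8 in all and at most 12, crops included, and the job is handed in when it is done.

Besides the shell and the picture viewer there is one more tool, called after "Request:" by a JSON object that holds its "api" and its "payload", one argument or row to a line. move_arm: Moves the arm, as the interface text tells. Its arguments: {"type":"object","properties":{"increments":{"type":"array"},"fingers":{"type":"number"}},"required":["increments"]}

```bash
ls; mkdir -p pics
python3 - <<'E'
from bench import observe,snapshot,finder
import cv2,numpy as np,pickle
s=observe();print({k:np.round(v,3) for k,v in s.items()})
for n in ("scene","top"):
    p=snapshot(n);cv2.imwrite(f"pics/{n}1.png",p["image"][...,::-1])
    pickle.dump(p,open(f"{n}1.pkl","wb"))
    print(n,np.round(p["mtx"],1).tolist(),np.round(p["extrinsics"],3).tolist())
    for l in ["dock","carrier","gate","plug_gauge","deburr_tool","small_ring_gauge","ring_gauge","marker","bar_end","bush1"]:
        print(l,[(round(r["score"],2),np.round(r["rect"]).tolist()) for r in finder.recognise(p,l)][:4])
E
```

```text
pics
{'time': np.float64(0.0), 'qpos': array([-1.356,  0.351,  1.652, -0.   ,  1.139, -0.085]), 'joint_vel': array([ 0.001,  0.001, -0.001, -0.001,  0.002,  0.001]), 'tau': array([-1.000e-03, -5.061e+01, -2.914e+01, -0.000e+00,  5.000e-03,
       -0.000e+00]), 'tcp_pos': array([ 0.162, -0.525,  0.231]), 'orientation': array([-3.105, -0.469,  0.   ]), 'contact_force': array([0.041, 0.663, 0.532]), 'ft_torque': array([ 0.055, -0.047, -0.013]), 'grip_width': np.float64(0.999)}
scene [[535.4, 0.0, 321.1], [0.0, 535.4, 244.6], [0.0, 0.0, 1.0]] [[0.503, -0.401, 0.766, -0.321], [-0.864, -0.212, 0.457, -0.745], [-0.021, -0.891, -0.453, 0.549], [0.0, 0.0, 0.0, 1.0]]
dock [(0.97, [248.0, 212.0, 117.0, 43.0]), (0.45, [217.0, 246.0, 47.0, 36.0])]
carrier [(0.9, [220.0, 250.0, 45.0, 30.0]), (0.87, [305.0, 321.0, 58.0, 29.0]), (0.7, [245.0, 258.0, 7.0, 7.0])]
gate [(0.86, [254.0, 214.0, 112.0, 41.0])]
plug_gauge [(0.53, [416.0, 275.0, 2.0, 7.0])]
deburr_tool [(0.78, [303.0, 257.0, 39.0, 25.0])]
small_ring_gauge [(0.53, [337.0, 288.0, 23.0, 19.0])]
ring_gauge [(0.56, [244.0, 258.0, 8.0, 8.0]), (0.4
[... 431 characters left out ...]
, 0.0, 0.0, 1.0]]
dock [(0.59, [198.0, 190.0, 167.0, 52.0])]
carrier [(0.76, [204.0, 273.0, 69.0, 39.0]), (0.63, [196.0, 189.0, 170.0, 51.0])]
gate [(0.81, [199.0, 196.0, 163.0, 30.0]), (0.62, [200.0, 187.0, 166.0, 54.0])]
plug_gauge [(0.79, [414.0, 163.0, 25.0, 66.0]), (0.16, [195.0, 189.0, 171.0, 55.0])]
deburr_tool [(0.91, [320.0, 201.0, 18.0, 82.0]), (0.53, [208.0, 274.0, 61.0, 39.0])]
small_ring_gauge [(0.84, [370.0, 282.0, 27.0, 26.0])]
ring_gauge [(0.86, [241.0, 153.0, 26.0, 27.0]), (0.22, [195.0, 185.0, 170.0, 58.0])]
marker [(0.81, [284.0, 145.0, 72.0, 21.0])]
bar_end []
bush1 [(0.57, [214.0, 282.0, 13.0, 15.0]), (0.5, [230.0, 290.0, 11.0, 10.0]), (0.46, [250.0, 292.0, 11.0, 12.0])]
```

Run:
```python
import cv2
a=cv2.imread("pics/top1.png")[110:350,170:490];cv2.imwrite("pics/topc.png",cv2.resize(a,(800,600),interpolation=cv2.INTER_CUBIC))
```

```text
(no output)
```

View pics/topc.png

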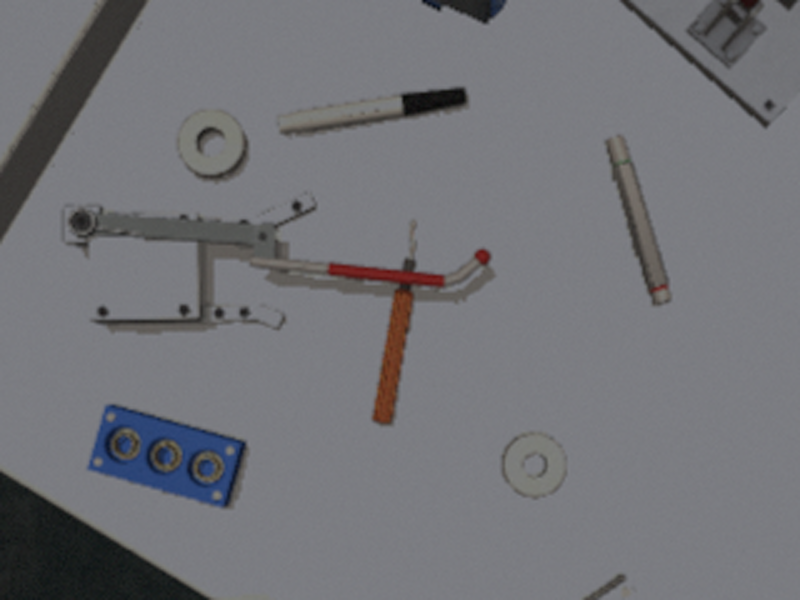

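View pics/scene1.png

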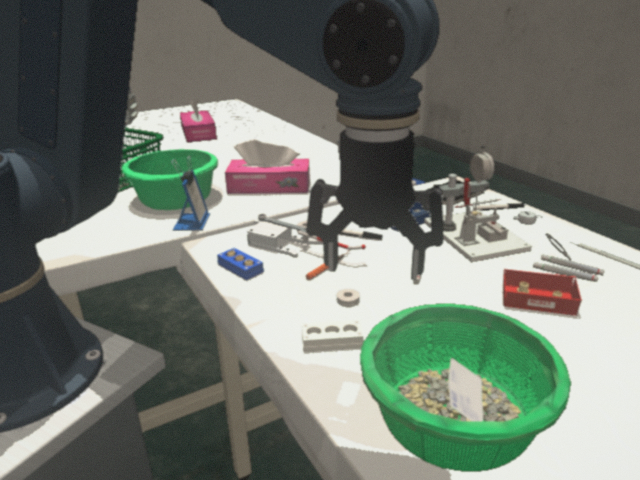

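The deburring tool (top px ~(329,242)) lies across the approach, with its blade under the bar. The plug gauge (427,196) lies beyond the bar and stays put.

There are three carrier-shaped things: blue with brass bushes (top (238,293), scene (240,263)), white (scene (332,335)) and red (scene (540,290)). The blue one fits the description, and the enlarged crop confirms it.

```bash
cat > h.py <<'E'
import numpy as np,cv2
from scipy.spatial.transform import Rotation as R
def ray(K,E,uv,z):
    d=E[:3,:3]@np.linalg.inv(K)@[uv[0],uv[1],1.]; o=E[:3,3]; return o+d*(z-o[2])/d[2]
def proj(K,E,p):
    c=E[:3,:3].T@(np.asarray(p,float)-E[:3,3]); u=K@c; return u[:2]/u[2]
def tool(s):
    T=np.eye(4);T[:3,:3]=R.from_rotvec(s["orientation"]).as_matrix();T[:3,3]=s["tcp_pos"];return T
def dockfit(piv,ball):  # world xy -> (origin, yaw)
    a=np.array([118,-30])/1e3;b=np.array([-156,-1])/1e3
    v=a-b;w=piv[:2]-ball[:2];yaw=np.arctan2(w[1],w[0])-np.arctan2(v[1],v[0])
    c=np.array([[np.cos(yaw),-np.sin(yaw)],[np.sin(yaw),np.cos(yaw)]])
    return (piv[:2]+ball[:2])/2-c@(a+b)/2,yaw,np.linalg.norm(w)/np.linalg.norm(v)
def inc(s,pos,xdir=None):
    """travel (tool axes) and z-turn deg (tool) to reach world pos pointing down with tool y (jaw) along world angle xdir"""
    T=tool(s);t=T[:3,:3].T@(np.asarray(pos)-T[:3,3])
    r=np.zeros(3)
    if xdir is not None:
        best=None
        for k in (0,np.pi):
            a=xdir+k; y=np.array([np.cos(a),np.sin(a),0]);z=np.array([0,0,-1.]);x=np.cross(y,z)
            rr=R.from_matrix(T[:3,:3].T@np.c_[x,y,z]).as_rotvec(degrees=True)
            if best is None or np.linalg.norm(rr)<np.linalg.norm(best):best=rr
        r=best
    return np.round(t,4),np.round(r,2)
E
python3 - <<'E'
from h import *
import pickle
p=pickle.load(open("top1.pkl","rb"));K,E=np.array(p["mtx"]),np.array(p["extrinsics"])
f=lambda c,z:ray(K,E,np.array(c)/2.5+[170,110],z)
piv=f((82,220),.05);ball=f((482,256),.04)
o,yaw,sc=dockfit(piv,ball);print("piv",piv,"ball",ball,"dock",o,np.degrees(yaw),sc)
c=np.array([[np.cos(yaw),-np.sin(yaw)],[np.sin(yaw),np.cos(yaw)]])
D=lambda w:np.round((c.T@(w[:2]-o))*1e3,1)
for n,q,z in [("b1",(125,444),.028),("b2",(166,456),.028),("b3",(208,468),.028),("cor",(110,405),.024),("cor",(245,441),.024),("cor",(227,506),.024),("cor",(90,466),.024),("han",(383,422),.007),("hanfront",(404,290),.007),("blade",(414,220),.004),("ring",(534,465),.014),("plugend",(660,302),.007),("pl2",(615,140),.007),("leftflare",(283,320),.01),("rightflare",(312,200),.01),("place",(700,440),0),("tblcorner",(210,600),0),("tbl",(0,472),0)]:
    w=f(q,z);print(n,np.round(w,4),D(w),"reach",round(np.hypot(*w[:2]),3))
E
```

```text
piv [ 0.59237438 -0.04223564  0.05      ] ball [ 0.57079719 -0.31439319  0.04      ] dock [ 0.56559094 -0.15972908] 91.5086178452516 0.9908581944767202
b1 [ 0.4405 -0.0704  0.028 ] [ 92.5 122.7] reach 0.446
b2 [ 0.4326 -0.099   0.028 ] [ 64.2 131.3] reach 0.444
b3 [ 0.4247 -0.1282  0.028 ] [ 35.3 140. ] reach 0.444
cor [ 0.4672 -0.0584  0.024 ] [103.9  95.6] reach 0.471
cor [ 0.4434 -0.1528  0.024 ] [ 10.2 122. ] reach 0.469
cor [ 0.3988 -0.1411  0.024 ] [ 23.  166.3] reach 0.423
cor [ 0.425  -0.0456  0.024 ] [117.8 137.5] reach 0.427
han [ 0.4575 -0.2475  0.007 ] [-84.9 110.4] reach 0.52
hanfront [ 0.5506 -0.2614  0.007 ] [-101.2   17.6] reach 0.61
blade [ 0.601 -0.268  0.004] [-109.2  -32.6] reach 0.658
ring [ 0.4289 -0.3524  0.014 ] [-189.   141.7] reach 0.555
plugend [ 0.5435 -0.4409  0.007 ] [-280.5   29.5] reach 0.7
pl2 [ 0.6585 -0.4099  0.007 ] [-252.5  -86.3] reach 0.776
leftflare [ 0.5285 -0.1763  0.01  ] [-15.6  37.6] reach 0.557
rightflare [ 0.614  -0.1956  0.01  ] [-37.2 -47.4] reach 0.644
place [ 0.4473 -0.4696  0.    ] [-306.6  126.4] reach 0.649
tblcorner [ 0.3314 -0.1269  0.    ] [ 38.9 233.2] reach 0.355
tbl [0.4192 0.0249 0.    ] [188.4 141.5] reach 0.42
```

Run:
```python
from h import *
from bench import observe,snapshot
s=observe();p=snapshot("wrist");print(np.round(p["tool_from_camera"],3).tolist(),p["mtx"])
print(inc(s,[0.46,-0.22,0.36],np.radians(81.5)))
```

```text
[[-0.001, -0.961, -0.278, 0.07], [1.0, -0.001, -0.0, 0.0], [0.0, -0.278, 0.961, -0.142], [0.0, 0.0, 0.0, 1.0]] [[415.59149836   0.         327.12869079]
 [  0.         415.59149836 240.29328229]
 [  0.           0.           1.        ]]
(array([ 0.3745, -0.2039, -0.1287]), array([-0.  , -0.  , 25.68]))
```

Run:
```python
from h import *
from bench import observe
print(inc(observe(),[0.55,-0.17,0.27],np.radians(81.5)))
```

```text
(array([ 0.4752, -0.2251, -0.0387]), array([ 0.  , -0.  , 25.68]))
```

Request:
{"api": "move_arm", "payload": {
  "increments": [
    {"travel": [0.05, -0.02, -0.04], "delta_rot": [0, 0, 5]},
    {"travel": [0.1, -0.04, -0.04], "delta_rot": [0, 0, 10]},
    {"travel": [0.14, -0.06, -0.04], "delta_rot": [0, 0, 15]},
    {"travel": [0.18, -0.08, -0.04], "delta_rot": [0, 0, 20]},
    {"travel": [0.22, -0.1, -0.04], "delta_rot": [0, 0, 25.7]},
    {"travel": [0.26, -0.12, -0.04], "delta_rot": [0, 0, 25.7]},
    {"travel": [0.3, -0.14, -0.04], "delta_rot": [0, 0, 25.7]},
    {"travel": [0.34, -0.16, -0.04], "delta_rot": [0, 0, 25.7]},
    {"travel": [0.38, -0.18, -0.04], "delta_rot": [0, 0, 25.7]},
    {"travel": [0.42, -0.2, -0.04], "delta_rot": [0, 0, 25.7]},
    {"travel": [0.45, -0.215, -0.04], "delta_rot": [0, 0, 25.7]},
    {"travel": [0.475, -0.225, -0.04], "delta_rot": [0, 0, 25.7]},
    {"travel": [0.475, -0.225, -0.04], "delta_rot": [0, 0, 25.7]},
    {"travel": [0.475, -0.225, -0.04], "delta_rot": [0, 0, 25.7]},
    {"travel": [0.475, -0.225, -0.04], "delta_rot": [0, 0, 25.7]},
    {"travel": [0.475, -0.225, -0.04], "delta_rot": [0, 0, 25.7]}
  ]
}}

```text
time: 2.75
tcp_pos: [0.5493, -0.1709, 0.2714]
orientation: [3.133, -0.235, 0.0]
contact_force: [-0.8, -0.1, 0.2]
grip_width: 1.002
```

Run:
```python
from h import *
from bench import observe,snapshot
import pickle
s=observe();p=snapshot("wrist");pickle.dump((s,p),open("w1.pkl","wb"))
cv2.imwrite("pics/w1.png",cv2.resize(p["image"][...,::-1],(800,600),interpolation=cv2.INTER_CUBIC))
print(s["tcp_pos"],s["orientation"])
```

```text
[ 0.54929782 -0.17089318  0.27143879] [ 3.13270304e+00 -2.35208520e-01  1.30990866e-04]
```

View pics/w1.png

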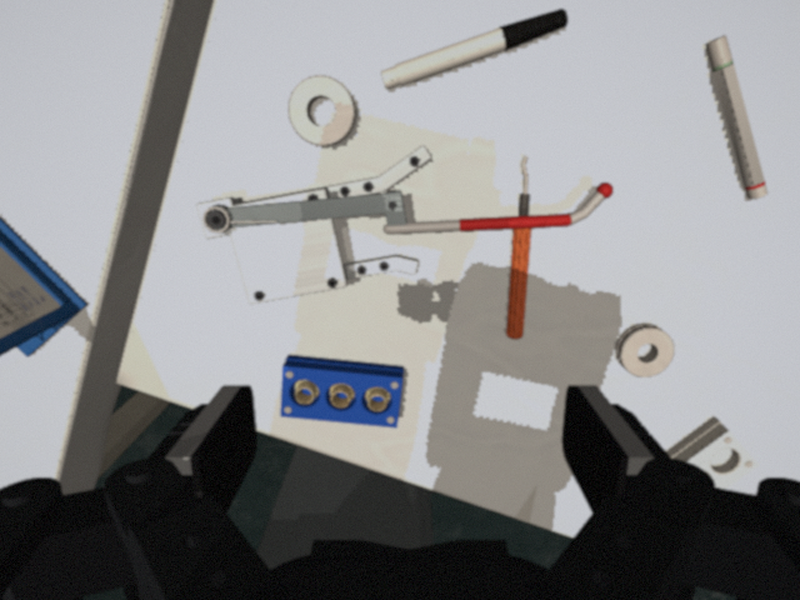

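```bash
cat >> h.py <<'E'
def wcam(s,p): return np.array(p["mtx"]),tool(s)@np.array(p["tool_from_camera"])
def DF(o,yaw):
    c=np.array([[np.cos(yaw),-np.sin(yaw)],[np.sin(yaw),np.cos(yaw)]])
    return (lambda w:c.T@(np.asarray(w)[:2]-o)),(lambda d:o+c@np.asarray(d))
E
python3 - <<'E'
from h import *
import pickle
s,p=pickle.load(open("w1.pkl","rb"));K,E=wcam(s,p)
hsv=cv2.cvtColor(p["image"],cv2.COLOR_RGB2HSV)
red=((hsv[...,0]<4)|(hsv[...,0]>174))&(hsv[...,1]>170)&(hsv[...,2]>60)
ys,xs=np.nonzero(red[135:190,360:500]);xs=xs+360;ys=ys+135
b=xs>478;print("ball px",xs[b].mean(),ys[b].mean(),b.sum())
ballpx=np.array([xs[b].mean(),ys[b].mean()])
blue=(hsv[...,0]>105)&(hsv[...,0]<125)&(hsv[...,1]>180)&(hsv[...,2]>90)
blue[:280]=0;blue[350:]=0;blue[:,:215]=0;blue[:,335:]=0
f=lambda c,z:ray(K,E,np.array(c)*.8,z)
piv=f((217,218),.05);ball=ray(K,E,ballpx,.04)
o,yaw,sc=dockfit(piv,ball);print("dock",o,np.degrees(yaw),sc);tod,tow=DF(o,yaw)
for n,q,z in [("b1",(306,392),.026),("b2",(342,396),.026),("b3",(378,399),.026),("cor",(290,364),.024),("cor",(404,372),.024),("cor",(398,427),.024),("cor",(282,416),.024),("han",(515,338),.007),("hanfront",(522,228),.007),("blade",(524,157),.004),("ring",(648,350),.014),("leftflare",(418,265),.01),("rightflare",(430,152),.01),("redbar in",(461,225),.04),("redbar out",(570,221),.04)]:
    w=f(q,z);print(n,np.round(w,4),np.round(tod(w)*1e3,1))
# predicted pixels for dock features (800x600)
for d in [(-5,-11,13.5),(-38,-42,10),(-14,None,10),(0,25.5,10),(42,25.5,32),(0,25.5,0),(0,-25.5,0),(101.5,25.5,0)]:
    if d[1] is None: continue
    w=tow([d[0]/1e3,d[1]/1e3]);print(d,np.round(proj(K,E,[*w,d[2]/1e3])/.8,0))
E
```

```text
ball px 483.75384615384615 151.43076923076924 65
dock [ 0.56707314 -0.1599758 ] 91.39727654980848 0.9892295923275303
b1 [ 0.4434 -0.07    0.026 ] [ 93.  121.4]
b2 [ 0.4355 -0.0985  0.026 ] [ 64.7 130.1]
b3 [ 0.4284 -0.1272  0.026 ] [ 36.1 137.9]
cor [ 0.4689 -0.0617  0.024 ] [100.7  95.8]
cor [ 0.4481 -0.1519  0.024 ] [ 11.  118.8]
cor [ 0.3993 -0.1393  0.024 ] [ 24.8 167.2]
cor [ 0.424  -0.0451  0.024 ] [118.3 140.2]
han [ 0.4571 -0.2467  0.007 ] [-84.  112.1]
hanfront [ 0.5477 -0.2607  0.007 ] [-100.2   21.8]
blade [ 0.6009 -0.2676  0.004 ] [-108.4  -31.1]
ring [ 0.433  -0.3529  0.014 ] [-189.6  138.8]
leftflare [ 0.5313 -0.1758  0.01  ] [-15.   36.2]
rightflare [ 0.6152 -0.1972  0.01  ] [-38.4 -47.3]
redbar in [ 0.5622 -0.2111  0.04  ] [-51.    6.1]
redbar out [ 0.5533 -0.2888  0.04  ] [-128.4   16.9]
(-5, -11, 13.5) [395. 209.]
(-38, -42, 10) [431. 159.]
(0, 25.5, 10) [397. 255.]
(42, 25.5, 32) [341. 270.]
(0, 25.5, 0) [397. 253.]
(0, -25.5, 0) [386. 189.]
(101.5, 25.5, 0) [275. 274.]
```

Run:
```python
from h import *
from bench import observe
s=observe()
print(inc(s,[0.4916,-0.252,0.06],np.radians(81.2)),inc(s,[0.4916,-0.252,0.006],np.radians(81.2)),tool(s)[:3,:3].round(3))
```

```text
(array([-0.045 ,  0.0888,  0.2115]), array([ 0.01, -0.01,  0.22])) (array([-0.045 ,  0.0888,  0.2655]), array([ 0.01, -0.01,  0.22])) [[ 0.989 -0.149  0.   ]
 [-0.149 -0.989 -0.   ]
 [ 0.     0.    -1.   ]]
```

Request:
{"api": "move_arm", "payload": {
  "increments": [
    {"travel": [-0.015, 0.03, 0.03], "delta_rot": [0, 0, 0]},
    {"travel": [-0.03, 0.06, 0.06], "delta_rot": [0, 0, 0]},
    {"travel": [-0.045, 0.089, 0.09], "delta_rot": [0, 0, 0]},
    {"travel": [-0.045, 0.089, 0.13], "delta_rot": [0, 0, 0]},
    {"travel": [-0.045, 0.089, 0.17], "delta_rot": [0, 0, 0]},
    {"travel": [-0.045, 0.089, 0.2], "delta_rot": [0, 0, 0]},
    {"travel": [-0.045, 0.089, 0.22], "delta_rot": [0, 0, 0]},
    {"travel": [-0.045, 0.089, 0.235], "delta_rot": [0, 0, 0]},
    {"travel": [-0.045, 0.089, 0.25], "delta_rot": [0, 0, 0]},
    {"travel": [-0.045, 0.089, 0.26], "delta_rot": [0, 0, 0]},
    {"travel": [-0.045, 0.089, 0.265], "delta_rot": [0, 0, 0]},
    {"travel": [-0.045, 0.089, 0.265], "delta_rot": [0, 0, 0]},
    {"travel": [-0.045, 0.089, 0.265], "delta_rot": [0, 0, 0]}
  ],
  "fingers": 0.4
}}

```text
time: 4.1
tcp_pos: [0.4925, -0.2517, 0.0068]
orientation: [3.132, -0.233, 0.001]
contact_force: [-0.1, 0.6, 0.0]
grip_width: 0.399
```

Request:
{"api": "move_arm", "payload": {
  "increments": [
    {"travel": [0, 0, 0], "delta_rot": [0, 0, 0]},
    {"travel": [0, 0, 0], "delta_rot": [0, 0, 0]},
    {"travel": [0, 0, 0], "delta_rot": [0, 0, 0]},
    {"travel": [0, 0, 0], "delta_rot": [0, 0, 0]},
    {"travel": [0, 0, 0], "delta_rot": [0, 0, 0]},
    {"travel": [0, 0, 0], "delta_rot": [0, 0, 0]}
  ],
  "fingers": 0
}}

```text
time: 4.7
tcp_pos: [0.4925, -0.2518, 0.0071]
orientation: [3.132, -0.233, 0.001]
contact_force: [-1.2, 0.3, 5.5]
grip_width: 0.124
```

Request:
{"api": "move_arm", "payload": {
  "increments": [
    {"travel": [-0.01, 0, 0], "delta_rot": [0, 0, 0]},
    {"travel": [-0.025, 0, 0], "delta_rot": [0, 0, 0]},
    {"travel": [-0.04, 0, 0], "delta_rot": [0, 0, 0]},
    {"travel": [-0.055, 0, 0], "delta_rot": [0, 0, 0]},
    {"travel": [-0.07, 0, 0], "delta_rot": [0, 0, 0]},
    {"travel": [-0.08, 0, 0], "delta_rot": [0, 0, 0]},
    {"travel": [-0.085, 0, 0], "delta_rot": [0, 0, 0]},
    {"travel": [-0.085, 0, -0.01], "delta_rot": [0, 0, 0]},
    {"travel": [-0.085, 0, -0.03], "delta_rot": [0, 0, 0]},
    {"travel": [-0.085, 0, -0.06], "delta_rot": [0, 0, 0]},
    {"travel": [-0.085, 0, -0.09], "delta_rot": [0, 0, 0]},
    {"travel": [-0.085, 0, -0.1], "delta_rot": [0, 0, 0]},
    {"travel": [-0.085, 0, -0.1], "delta_rot": [0, 0, 0]}
  ],
  "fingers": 0
}}

```text
time: 6.0
tcp_pos: [0.4084, -0.2392, 0.1075]
orientation: [3.132, -0.233, 0.003]
contact_force: [0.6, 0.5, -1.1]
grip_width: 0.122
```

Run:
```python
from h import *
import pickle
from bench import observe,snapshot
p=pickle.load(open("scene1.pkl","rb"));K,E=np.array(p["mtx"]),np.array(p["extrinsics"])
for q in [(303,322),(363,322),(363,345),(303,348),(348,297)]:print(q,ray(K,E,q,.01).round(3))
p=snapshot("top");cv2.imwrite("pics/top2.png",p["image"][100:460,150:580,::-1])
print(observe()["tcp_pos"])
```

```text
(303, 322) [ 0.32  -0.322  0.01 ]
(363, 322) [ 0.369 -0.413  0.01 ]
(363, 345) [ 0.312 -0.442  0.01 ]
(303, 348) [ 0.259 -0.36   0.01 ]
(348, 297) [ 0.428 -0.354  0.01 ]
[ 0.40788622 -0.23881942  0.10623433]
```

View pics/top2.png

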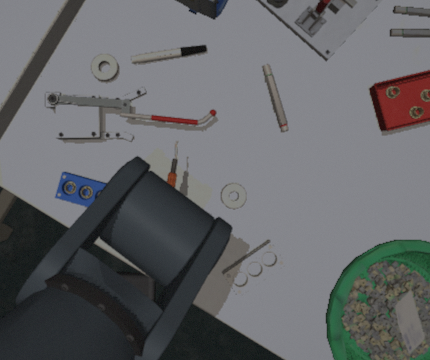

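Request:
{"api": "move_arm", "payload": {
  "increments": [
    {"travel": [0.006, 0.03, 0], "delta_rot": [0, 0, 0]},
    {"travel": [0.014, 0.07, 0], "delta_rot": [0, 0, 0]},
    {"travel": [0.022, 0.11, 0], "delta_rot": [0, 0, 0]},
    {"travel": [0.03, 0.15, 0], "delta_rot": [0, 0, 0]},
    {"travel": [0.038, 0.19, 0], "delta_rot": [0, 0, 0]},
    {"travel": [0.044, 0.225, 0], "delta_rot": [0, 0, 0]},
    {"travel": [0.048, 0.246, 0.01], "delta_rot": [0, 0, 0]},
    {"travel": [0.048, 0.246, 0.03], "delta_rot": [0, 0, 0]},
    {"travel": [0.048, 0.246, 0.05], "delta_rot": [0, 0, 0]},
    {"travel": [0.048, 0.246, 0.07], "delta_rot": [0, 0, 0]},
    {"travel": [0.048, 0.246, 0.085], "delta_rot": [0, 0, 0]},
    {"travel": [0.048, 0.246, 0.093], "delta_rot": [0, 0, 0]},
    {"travel": [0.048, 0.246, 0.098], "delta_rot": [0, 0, 0]},
    {"travel": [0.048, 0.246, 0.1], "delta_rot": [0, 0, 0]},
    {"travel": [0.048, 0.246, 0.1], "delta_rot": [0, 0, 0]},
    {"travel": [0.048, 0.246, 0.1], "delta_rot": [0, 0, 0]}
  ],
  "fingers": 0
}}

```text
time: 7.65
tcp_pos: [0.4192, -0.4895, 0.0071]
orientation: [3.132, -0.233, 0.001]
contact_force: [-2.5, 2.1, 6.5]
grip_width: 0.124
```

Release and go up and back toward the carrier.

Request:
{"api": "move_arm", "payload": {
  "increments": [
    {"travel": [0, 0, 0], "delta_rot": [0, 0, 0]},
    {"travel": [0, 0, 0], "delta_rot": [0, 0, 0]},
    {"travel": [0, 0, 0], "delta_rot": [0, 0, 0]},
    {"travel": [0, 0, -0.02], "delta_rot": [0, 0, 0]},
    {"travel": [0, 0, -0.05], "delta_rot": [0, 0, 0]},
    {"travel": [0, 0, -0.1], "delta_rot": [0, 0, 0]},
    {"travel": [0, 0, -0.15], "delta_rot": [0, 0, 0]},
    {"travel": [-0.01, -0.05, -0.17], "delta_rot": [0, 0, 0]},
    {"travel": [-0.01, -0.1, -0.17], "delta_rot": [0, 0, 0]},
    {"travel": [-0.01, -0.15, -0.17], "delta_rot": [0, 0, 0]},
    {"travel": [-0.01, -0.2, -0.17], "delta_rot": [0, 0, 0]},
    {"travel": [-0.01, -0.25, -0.17], "delta_rot": [0, 0, 0]},
    {"travel": [-0.01, -0.28, -0.17], "delta_rot": [0, 0, 0]},
    {"travel": [-0.01, -0.3, -0.17], "delta_rot": [0, 0, 0]},
    {"travel": [-0.01, -0.3, -0.17], "delta_rot": [0, 0, 0]},
    {"travel": [-0.01, -0.3, -0.17], "delta_rot": [0, 0, 0]}
  ],
  "fingers": 0.45
}}

```text
time: 9.25
tcp_pos: [0.4538, -0.1915, 0.1765]
orientation: [3.133, -0.232, 0.001]
contact_force: [-0.4, 0.6, -0.4]
grip_width: 0.452
```

Run:
```python
from h import *
from bench import observe,snapshot
import pickle
s=observe();p=snapshot("wrist");pickle.dump((s,p),open("w2.pkl","wb"))
cv2.imwrite("pics/w2.png",cv2.resize(p["image"][...,::-1],(800,600),interpolation=cv2.INTER_CUBIC))
print(s["tcp_pos"],s["orientation"])
```

```text
[ 0.45383915 -0.19146271  0.17645187] [ 3.13260932e+00 -2.32091072e-01  7.23193466e-04]
```

View pics/w2.png

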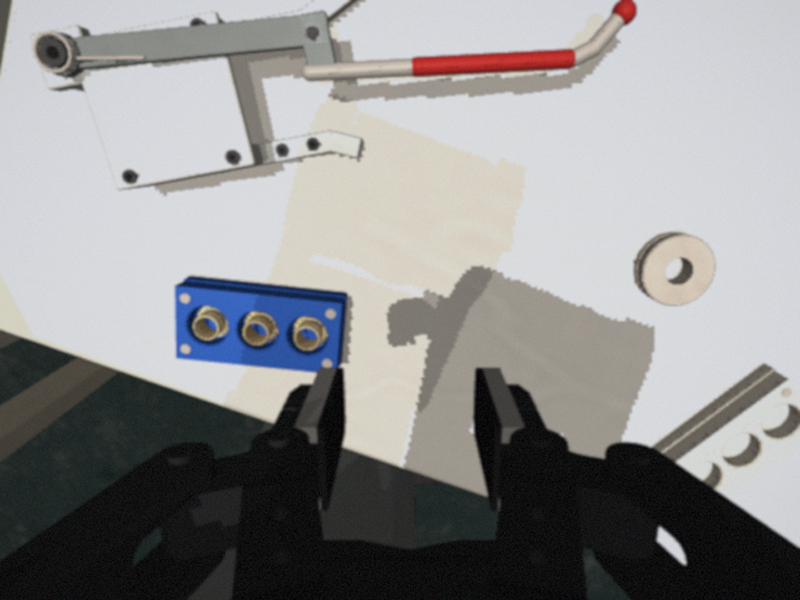

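Run:
```python
from h import *
import pickle
s,p=pickle.load(open("w2.pkl","rb"));K,E=wcam(s,p)
f=lambda c,z:ray(K,E,np.array(c)*.8,z)
piv=f((52,52),.05);ball=f((626,10),.04)
o,yaw,sc=dockfit(piv,ball);print("dock",o,np.degrees(yaw),sc)
o=np.array([.5665,-.16]);yaw=np.radians(91.45);tod,tow=DF(o,yaw)
for n,q,z in [("b1",(211,322),.028),("b2",(261,327),.028),("b3",(311,332),.028),("c",(178,291),.024),("c",(345,303),.024),("c",(338,370),.024),("c",(176,357),.024),("ring",(676,270),.014),("leftflare",(362,147),.01),("piv",(52,52),.05),("ball",(626,10),.04),("redin",(413,67),.04),("redout",(575,59),.04),("bridge corner",(256,164),.037),("brcorner back",(120,188),.037)]:
    w=f(q,z);print(n,np.round(w,4),np.round(tod(w)*1e3,1))
```

```text
dock [ 0.56635292 -0.1600045 ] 91.75325658388375 0.9947849411797849
b1 [ 0.4445 -0.0724  0.028 ] [ 90.6 119.7]
b2 [ 0.4371 -0.1009  0.028 ] [ 62.3 127.8]
b3 [ 0.4297 -0.1295  0.028 ] [ 33.9 136. ]
c [ 0.465  -0.0563  0.024 ] [106.2  98.8]
c [ 0.4432 -0.152   0.024 ] [ 11.1 123. ]
c [ 0.4016 -0.14    0.024 ] [ 24.2 164.3]
c [ 0.4247 -0.0439  0.024 ] [119.7 138.8]
ring [ 0.4314 -0.3508  0.014 ] [-187.3  139.9]
leftflare [ 0.5292 -0.1761  0.01  ] [-15.2  37.7]
piv [ 0.5927 -0.0419  0.05  ] [117.4 -29.2]
ball [ 0.5722 -0.3152  0.04  ] [-155.3   -1.8]
redin [ 0.5623 -0.2101  0.04  ] [-50.    5.4]
redout [ 0.5541 -0.2896  0.04  ] [-129.3   15.7]
bridge corner [ 0.5285 -0.1219  0.037 ] [39.1 37. ]
brcorner back [ 0.5272 -0.0476  0.037 ] [113.4  36.5]
```

Run:
```python
from h import *
from bench import observe
s=observe();g=np.array([.436,-.0995])-.049*np.array([np.cos(np.radians(76.3)),np.sin(np.radians(76.3))])
print(g,inc(s,[*g,.10],np.radians(-13.7)),s["qpos"].round(2))
```

```text
[ 0.42439493 -0.14710591] (array([-0.0357, -0.04  ,  0.0764]), array([ 3.000e-02, -0.000e+00, -8.484e+01])) [-0.49  0.32  1.85 -0.    0.97  1.23]
```

Request:
{"api": "move_arm", "payload": {
  "increments": [
    {"travel": [-0.005, -0.005, 0], "delta_rot": [0, 0, -8]},
    {"travel": [-0.01, -0.01, 0], "delta_rot": [0, 0, -16]},
    {"travel": [-0.015, -0.015, 0.01], "delta_rot": [0, 0, -24]},
    {"travel": [-0.02, -0.02, 0.02], "delta_rot": [0, 0, -32]},
    {"travel": [-0.025, -0.025, 0.03], "delta_rot": [0, 0, -40]},
    {"travel": [-0.03, -0.03, 0.04], "delta_rot": [0, 0, -48]},
    {"travel": [-0.0357, -0.035, 0.05], "delta_rot": [0, 0, -56]},
    {"travel": [-0.0357, -0.04, 0.06], "delta_rot": [0, 0, -64]},
    {"travel": [-0.0357, -0.04, 0.07], "delta_rot": [0, 0, -72]},
    {"travel": [-0.0357, -0.04, 0.0764], "delta_rot": [0, 0, -80]},
    {"travel": [-0.0357, -0.04, 0.0764], "delta_rot": [0, 0, -84.8]},
    {"travel": [-0.0357, -0.04, 0.0764], "delta_rot": [0, 0, -84.8]},
    {"travel": [-0.0357, -0.04, 0.0764], "delta_rot": [0, 0, -84.8]},
    {"travel": [-0.0357, -0.04, 0.0764], "delta_rot": [0, 0, -84.8]},
    {"travel": [-0.0357, -0.04, 0.0764], "delta_rot": [0, 0, -84.8]}
  ],
  "fingers": 0.8
}}

```text
time: 10.8
tcp_pos: [0.4243, -0.1466, 0.1]
orientation: [2.472, 1.938, 0.0]
contact_force: [0.7, 0.4, 1.2]
grip_width: 0.8
```

Run:
```python
from h import *
from bench import observe,snapshot
import pickle
s=observe();p=snapshot("wrist");pickle.dump((s,p),open("w3.pkl","wb"))
cv2.imwrite("pics/w3.png",cv2.resize(p["image"][...,::-1],(800,600),interpolation=cv2.INTER_CUBIC))
print(s["tcp_pos"],s["orientation"],s["grip_width"],s["qpos"].round(2))
```

```text
[ 0.42432365 -0.1465619   0.10001788] [2.47219671e+00 1.93806618e+00 2.05925554e-04] 0.8001949862767268 [-0.44  0.37  2.02 -0.    0.75 -0.2 ]
```

View pics/w3.png

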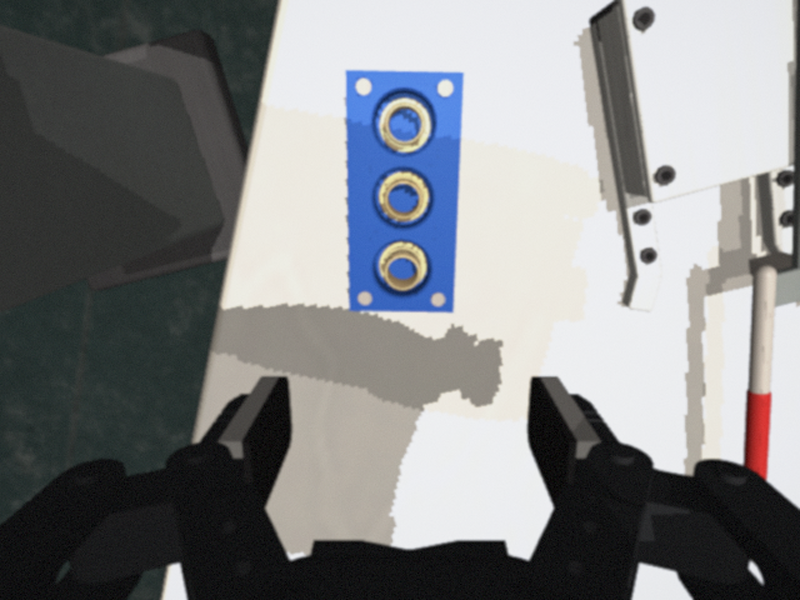

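Run:
```python
from h import *
import pickle
s,p=pickle.load(open("w3.pkl","rb"));K,E=wcam(s,p)
f=lambda c,z:ray(K,E,np.array(c)*.8,z)
C=[f(c,.024) for c in [(347,70),(463,72),(453,311),(349,309)]]
c=np.mean(C,0);d=(C[0]+C[1]-C[2]-C[3])/2;a=np.arctan2(d[1],d[0])
print("centre",c,"yaw",np.degrees(a),"len",np.linalg.norm(d),"wid",np.linalg.norm(C[0]-C[1]),np.linalg.norm(C[2]-C[3]))
print("bores",[f(q,.028).round(4).tolist() for q in [(404,122),(403,197),(402,266)]])
g=c[:2]-.049*np.array([np.cos(a),np.sin(a)])
from bench import observe
print(g,inc(observe(),[*g,.009],a-np.pi/2))
```

```text
centre [ 0.43415973 -0.09635924  0.024     ] yaw 74.9977768896433 len 0.09708926104243595 wid 0.0450238482488856 0.04576181846045174
bores [[0.4418, -0.0678, 0.028], [0.4344, -0.0957, 0.028], [0.4271, -0.1233, 0.028]]
[ 0.42147576 -0.14368911] (array([ 0.002 , -0.0034,  0.091 ]), array([0.01, 0.  , 1.22]))
```

Request:
{"api": "move_arm", "payload": {
  "increments": [
    {"travel": [0.003, -0.0034, 0.015], "delta_rot": [0, 0, 1.2]},
    {"travel": [0.003, -0.0034, 0.035], "delta_rot": [0, 0, 1.2]},
    {"travel": [0.003, -0.0034, 0.055], "delta_rot": [0, 0, 1.2]},
    {"travel": [0.003, -0.0034, 0.07], "delta_rot": [0, 0, 1.2]},
    {"travel": [0.003, -0.0034, 0.08], "delta_rot": [0, 0, 1.2]},
    {"travel": [0.003, -0.0034, 0.087], "delta_rot": [0, 0, 1.2]},
    {"travel": [0.003, -0.0034, 0.091], "delta_rot": [0, 0, 1.2]},
    {"travel": [0.003, -0.0034, 0.091], "delta_rot": [0, 0, 1.2]},
    {"travel": [0.003, -0.0034, 0.091], "delta_rot": [0, 0, 1.2]}
  ],
  "fingers": 0.8
}}

```text
time: 11.75
tcp_pos: [0.4219, -0.1427, 0.0093]
orientation: [2.491, 1.914, 0.0]
contact_force: [0.2, 0.7, 0.2]
grip_width: 0.798
```

Request:
{"api": "move_arm", "payload": {
  "increments": [
    {"travel": [0, 0, 0], "delta_rot": [0, 0, 0]},
    {"travel": [0, 0, 0], "delta_rot": [0, 0, 0]},
    {"travel": [0, 0, 0], "delta_rot": [0, 0, 0]},
    {"travel": [0, 0, 0], "delta_rot": [0, 0, 0]},
    {"travel": [0, 0, 0], "delta_rot": [0, 0, 0]},
    {"travel": [0, 0, 0], "delta_rot": [0, 0, 0]},
    {"travel": [0, 0, 0], "delta_rot": [0, 0, 0]}
  ],
  "fingers": 0.3
}}

```text
time: 12.45
tcp_pos: [0.4219, -0.1427, 0.0097]
orientation: [2.49, 1.914, 0.0]
contact_force: [-2.2, 1.5, 11.4]
grip_width: 0.516
```

Run:
```python
from h import *
from bench import observe,snapshot
import pickle
s=observe();p=snapshot("wrist");pickle.dump((s,p),open("w4.pkl","wb"))
cv2.imwrite("pics/w4.png",cv2.resize(p["image"][...,::-1],(800,600),interpolation=cv2.INTER_CUBIC))
tod,tow=DF(np.array([.5665,-.16]),np.radians(91.6))
print(s["tcp_pos"],s["orientation"],s["grip_width"],tod(s["tcp_pos"]))
```

```text
[ 0.42189662 -0.14269757  0.00968127] [2.49038132e+00 1.91406570e+00 4.38519289e-04] 0.5159584435563845 [0.02133325 0.14406389]
```

View pics/w4.png

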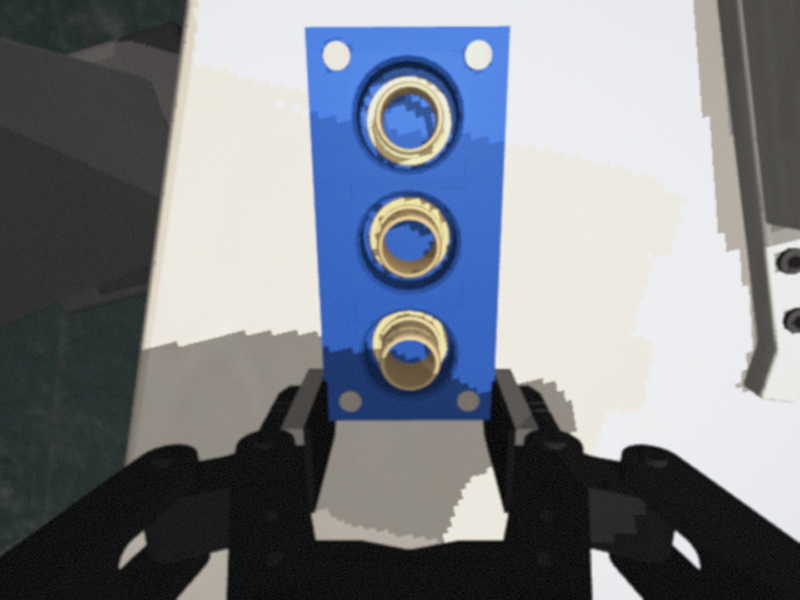

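```bash
cat > way.py <<'E'
from h import *
from bench import observe
tod,tow=DF(np.array([.5665,-.16]),np.radians(91.6))
def go(pts,yaw=91.6,z=.0097):
    s=observe();print("dock now",tod(s["tcp_pos"]).round(4),s["tcp_pos"][2].round(4),"F",s["contact_force"].round(1))
    for q in pts: print(q,*inc(s,[*tow(np.array(q)/1e3),z],np.radians(yaw-90)))
E
python3 - <<'E'
from way import *
import pickle
s,p=pickle.load(open("w4.pkl","rb"));K,E=wcam(s,p);T=tool(s)
for c in [(329,419),(491,419),(306,27),(510,27)]:
    w=ray(K,E,np.array(c)*.8,.024);print((T[:3,:3].T@(w-T[:3,3])).round(4))
go([(-40,120),(-121,95),(-121,50),(-121,30),(-121,0)])
E
```

```text
[-0.0008 -0.0219 -0.0143]
[-0.0009  0.0226 -0.0143]
[ 0.0965 -0.0228 -0.0143]
[ 0.0964  0.0227 -0.0143]
dock now [0.0213 0.1441] 0.0097 F [-3.   1.2 12. ]
(-40, 120) [-0.052   0.0405  0.    ] [  0.03   0.02 -16.51]
(-121, 95) [-0.1225  0.0875  0.    ] [  0.03   0.02 -16.51]
(-121, 50) [-1.097e-01  1.306e-01  1.000e-04] [  0.03   0.02 -16.51]
(-121, 30) [-1.041e-01  1.498e-01  1.000e-04] [  0.03   0.02 -16.51]
(-121, 0) [-9.550e-02  1.786e-01  1.000e-04] [  0.03   0.02 -16.51]
```

Request:
{"api": "move_arm", "payload": {
  "increments": [
    {"travel": [-0.005, 0.003, -0.0005], "delta_rot": [0, 0, 0]},
    {"travel": [-0.015, 0.01, -0.0005], "delta_rot": [0, 0, -2]},
    {"travel": [-0.027, 0.02, -0.0005], "delta_rot": [0, 0, -4]},
    {"travel": [-0.04, 0.03, -0.0005], "delta_rot": [0, 0, -6]},
    {"travel": [-0.053, 0.04, -0.0005], "delta_rot": [0, 0, -8]},
    {"travel": [-0.067, 0.05, -0.0005], "delta_rot": [0, 0, -10]},
    {"travel": [-0.081, 0.06, -0.0005], "delta_rot": [0, 0, -12]},
    {"travel": [-0.095, 0.07, -0.0005], "delta_rot": [0, 0, -14]},
    {"travel": [-0.109, 0.08, -0.0005], "delta_rot": [0, 0, -15.5]},
    {"travel": [-0.1225, 0.0875, -0.0005], "delta_rot": [0, 0, -16.5]},
    {"travel": [-0.119, 0.1, -0.0005], "delta_rot": [0, 0, -16.5]},
    {"travel": [-0.115, 0.113, -0.0005], "delta_rot": [0, 0, -16.5]},
    {"travel": [-0.112, 0.123, -0.0005], "delta_rot": [0, 0, -16.5]},
    {"travel": [-0.1097, 0.1306, -0.0005], "delta_rot": [0, 0, -16.5]},
    {"travel": [-0.1097, 0.1306, -0.0005], "delta_rot": [0, 0, -16.5]},
    {"travel": [-0.1097, 0.1306, -0.0005], "delta_rot": [0, 0, -16.5]}
  ]
}}

```text
time: 14.1
tcp_pos: [0.5203, -0.2825, 0.0098]
orientation: [2.19, 2.25, 0.001]
contact_force: [3.4, 0.1, 2.5]
grip_width: 0.517
```

Run:
```python
from way import *
from bench import snapshot
import pickle
go([(-121,30),(-121,10),(-121,0)])
s=observe();p=snapshot("wrist");pickle.dump((s,p),open("w5.pkl","wb"))
cv2.imwrite("pics/w5.png",cv2.resize(p["image"][...,::-1],(800,600),interpolation=cv2.INTER_CUBIC))
```

```text
dock now [-0.1211  0.0496] 0.0098 F [3.4 0.1 2.5]
(-121, 30) [0.0001 0.0196 0.0001] [ 0.1   0.05 -0.03]
(-121, 10) [0.0002 0.0396 0.0002] [ 0.1   0.05 -0.03]
(-121, 0) [0.0002 0.0496 0.0002] [ 0.1   0.05 -0.03]
```

View pics/w5.png

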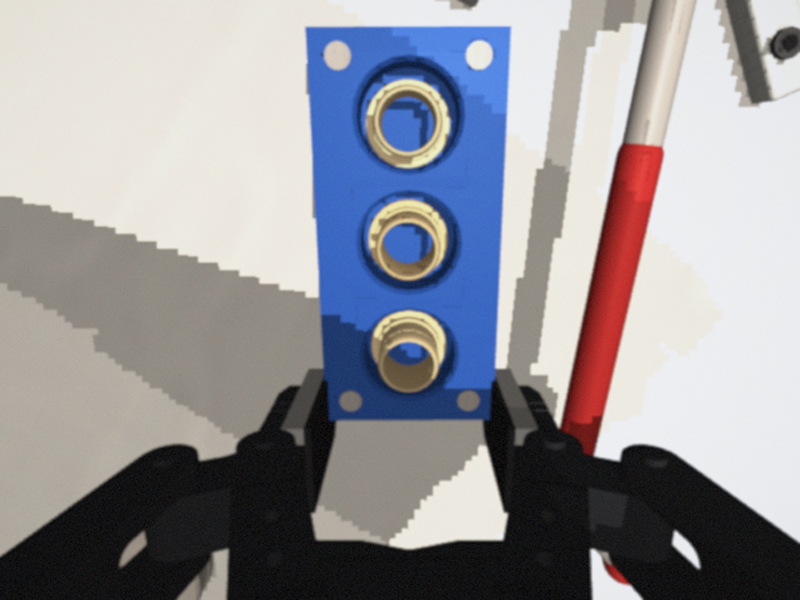

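Request:
{"api": "move_arm", "payload": {
  "increments": [
    {"travel": [0, 0.006, 0], "delta_rot": [0, 0, 0]},
    {"travel": [0, 0.012, 0], "delta_rot": [0, 0, 0]},
    {"travel": [0, 0.018, 0], "delta_rot": [0, 0, 0]},
    {"travel": [0, 0.024, 0], "delta_rot": [0, 0, 0]},
    {"travel": [0, 0.03, 0], "delta_rot": [0, 0, 0]},
    {"travel": [0, 0.036, 0], "delta_rot": [0, 0, 0]},
    {"travel": [0, 0.042, 0], "delta_rot": [0, 0, 0]},
    {"travel": [0, 0.047, 0], "delta_rot": [0, 0, 0]},
    {"travel": [0, 0.0496, 0], "delta_rot": [0, 0, 0]},
    {"travel": [0, 0.0496, 0], "delta_rot": [0, 0, 0]},
    {"travel": [0, 0.0496, 0], "delta_rot": [0, 0, 0]}
  ]
}}

```text
time: 15.25
tcp_pos: [0.5679, -0.2812, 0.0097]
orientation: [-2.189, -2.251, 0.002]
contact_force: [-8.3, -1.2, 10.5]
grip_width: 0.516
```

Run:
```python
from way import *
from bench import snapshot
import pickle
go([(-121,0),(-90,0),(3.5,0)])
s=observe();p=snapshot("wrist");pickle.dump((s,p),open("w6.pkl","wb"))
cv2.imwrite("pics/w6.png",cv2.resize(p["image"][...,::-1],(800,600),interpolation=cv2.INTER_CUBIC))
```

```text
dock now [-0.1212  0.002 ] 0.0097 F [-8.3 -1.2 10.5]
(-121, 0) [0.0002 0.002  0.    ] [-0.14 -0.02 -0.02]
(-90, 0) [0.0312 0.0019 0.    ] [-0.14 -0.02 -0.02]
(3.5, 0) [1.247e-01 1.900e-03 1.000e-04] [-0.14 -0.02 -0.02]
```

View pics/w6.png

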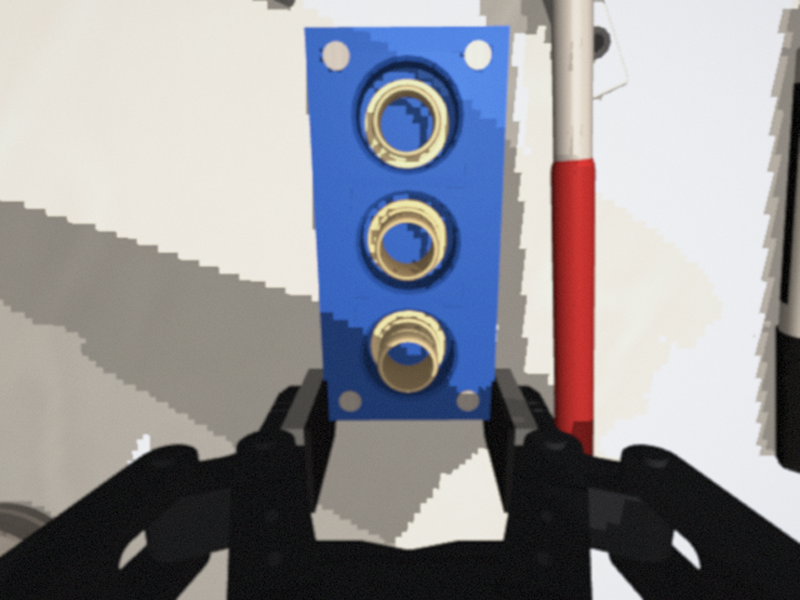

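Run:
```python
from way import *
import pickle
s,p=pickle.load(open("w6.pkl","rb"));K,E=wcam(s,p)
for n,c,z in [("barL",(553,200),.04),("barR",(594,200),.04),("barL2",(556,400),.04),("tipR",(626,82),.01),("tipR2",(598,98),.01),("screw",(600,40),.012),("carF",(306,27),.024),("carF",(510,27),.024),("carT",(329,419),.024),("carT",(491,419),.024)]:
    print(n,(tod(ray(K,E,np.array(c)*.8,z))*1e3).round(1))
a=p["image"][:110];cv2.imwrite("pics/w6c.png",cv2.resize(a[:,150:550,::-1],(800,220)))
```

```text
barL [-61.3 -28.8]
barR [-61.3 -37.5]
barL2 [-108.2  -33.1]
tipR [-34.5 -53.2]
tipR2 [-38.3 -46.4]
screw [-25.2 -44.9]
carF [-24.7  24.8]
carF [-24.8 -20.7]
carT [-122.1   23.9]
carT [-122.   -20.6]
```

Request:
{"api": "move_arm", "payload": {
  "increments": [
    {"travel": [0, 0.002, 0], "delta_rot": [0, 0, 0]},
    {"travel": [0.004, 0.002, 0], "delta_rot": [0, 0, 0]},
    {"travel": [0.008, 0.002, 0], "delta_rot": [0, 0, 0]},
    {"travel": [0.012, 0.002, 0], "delta_rot": [0, 0, 0]},
    {"travel": [0.016, 0.002, 0], "delta_rot": [0, 0, 0]},
    {"travel": [0.02, 0.002, 0], "delta_rot": [0, 0, 0]},
    {"travel": [0.02, 0.002, 0], "delta_rot": [0, 0, 0]},
    {"travel": [0.02, 0.002, 0], "delta_rot": [0, 0, 0]}
  ]
}}

```text
time: 16.1
tcp_pos: [0.5703, -0.2617, 0.0098]
orientation: [2.191, 2.251, -0.001]
contact_force: [-4.0, -4.6, 6.2]
grip_width: 0.517
```

Run:
```python
from way import *
from bench import snapshot
import pickle
go([(-80,0)])
s=observe();p=snapshot("wrist");pickle.dump((s,p),open("w7.pkl","wb"))
cv2.imwrite("pics/w7.png",cv2.resize(p["image"][:,:,::-1],(800,600),interpolation=cv2.INTER_CUBIC))
```

```text
dock now [-0.1018 -0.0009] 0.0098 F [-4.  -4.6  6.2]
(-80, 0) [ 0.0218 -0.001   0.0001] [ 0.    0.06 -0.04]
```

View pics/w7.png

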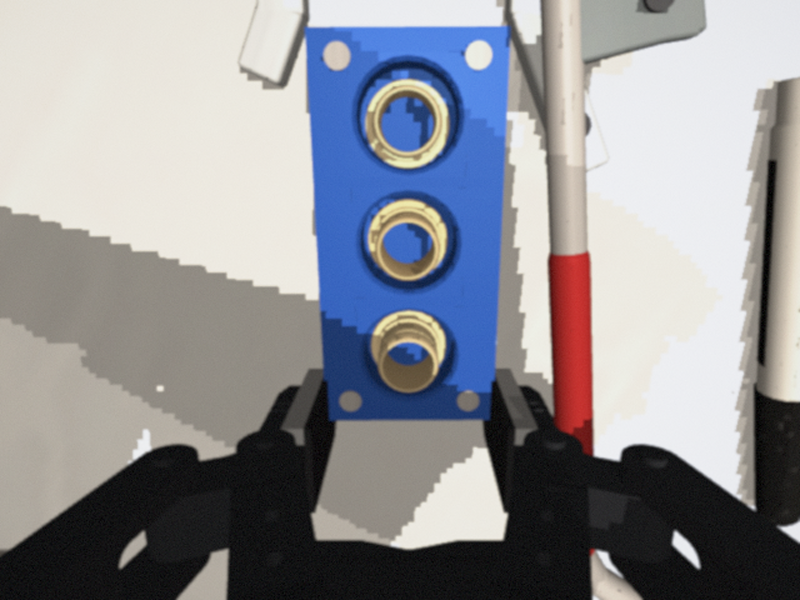

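Run:
```python
from way import *
import pickle
s,p=pickle.load(open("w7.pkl","rb"));K,E=wcam(s,p)
g=p["image"].mean(2).astype(int)
for r in (3,10):print(r,"L",list(zip(range(228,254,1),g[r,228:254])),"R",list(zip(range(398,430,1),g[r,398:430])))
for n,c,z in [("Ltip out",(240,68),.01),("Ltip in",(272,85),.01),("L in top",(305,10),.01),("R in",(512,10),.01),("Rtip",(607,160),.01),("barL",(550,300),.04)]:
    print(n,(tod(ray(K,E,np.array(c)*.8,z))*1e3).round(1))
```

```text
3 L [(228, np.int64(236)), (229, np.int64(236)), (230, np.int64(236)), (231, np.int64(236)), (232, np.int64(236)), (233, np.int64(235)), (234, np.int64(236)), (235, np.int64(236)), (236, np.int64(237)), (237, np.int64(237)), (238, np.int64(237)), (239, np.int64(235)), (240, np.int64(226)), (241, np.int64(202)), (242, np.int64(158)), (243, np.int64(122)), (244, np.int64(101)), (245, np.int64(103)), (246, np.int64(136)), (247, np.int64(193)), (248, np.int64(229)), (249, np.int64(236)), (250, np.int64(237)), (251, np.int64(236)), (252, np.int64(235)), (253, np.int64(235))] R [(398, np.int64(170)), (399, np.int64(170)), (400, np.int64(172)), (401, np.int64(172)), (402, np.int64(167)), (403, np.int64(144)), (404, np.int64(110)), (405, np.int64(83)), (406, np.int64(79)), (407, np.int64(94)), (408, np.int64(131)), (409, np.int64(179)), (410, np.int64(220)), (411, np.int64(233)), (412, np.int64(236)), (413, np.int64(237)), (414, np.int64(236)), (415, np.int64(237)), (416, np.int64(236)), (417, np.int64(236)), (418, np.int64(236)), (419, np.int64(236)), (420, np.int64(236)), (421, np.int64(23
[... 883 characters left out ...]
64(128)), (404, np.int64(95)), (405, np.int64(80)), (406, np.int64(80)), (407, np.int64(85)), (408, np.int64(108)), (409, np.int64(139)), (410, np.int64(177)), (411, np.int64(203)), (412, np.int64(221)), (413, np.int64(230)), (414, np.int64(233)), (415, np.int64(235)), (416, np.int64(234)), (417, np.int64(236)), (418, np.int64(236)), (419, np.int64(236)), (420, np.int64(235)), (421, np.int64(236)), (422, np.int64(234)), (423, np.int64(235)), (424, np.int64(235)), (425, np.int64(234)), (426, np.int64(235)), (427, np.int64(237)), (428, np.int64(236)), (429, np.int64(236))]
Ltip out [-11.7  41.6]
Ltip in [-15.7  33.8]
L in top [ 1.3 24.4]
R in [  1.3 -26.3]
Rtip [-34.3 -53.3]
barL [-64.1 -32.7]
```

Request:
{"api": "move_arm", "payload": {
  "increments": [
    {"travel": [0.004, 0, 0], "delta_rot": [0, 0, 0]},
    {"travel": [0.01, 0, 0], "delta_rot": [0, 0, 0]},
    {"travel": [0.016, 0, 0], "delta_rot": [0, 0, 0]},
    {"travel": [0.022, 0, 0], "delta_rot": [0, 0, 0]},
    {"travel": [0.028, 0, 0], "delta_rot": [0, 0, 0]},
    {"travel": [0.034, 0, 0], "delta_rot": [0, 0, 0]},
    {"travel": [0.04, 0, 0], "delta_rot": [0, 0, 0]},
    {"travel": [0.046, 0, 0], "delta_rot": [0, 0, 0]},
    {"travel": [0.052, 0, 0], "delta_rot": [0, 0, 0]},
    {"travel": [0.058, 0, 0], "delta_rot": [0, 0, 0]},
    {"travel": [0.06, 0, 0], "delta_rot": [0, 0, 0]},
    {"travel": [0.06, 0, 0], "delta_rot": [0, 0, 0]}
  ]
}}

```text
time: 17.35
tcp_pos: [0.5685, -0.202, 0.0098]
orientation: [2.19, 2.251, -0.002]
contact_force: [-4.2, -7.7, 6.0]
grip_width: 0.521
```

Run:
```python
from way import *
go([(-40,0),(3.5,0)])
```

```text
dock now [-0.042  -0.0008] 0.0098 F [-4.2 -7.7  6. ]
(-40, 0) [ 0.002  -0.0008  0.0001] [-0.02  0.08 -0.04]
(3.5, 0) [ 0.0455 -0.0008  0.    ] [-0.02  0.08 -0.04]
```

Request:
{"api": "move_arm", "payload": {
  "increments": [
    {"travel": [0.005, 0, 0], "delta_rot": [0, 0, 0]},
    {"travel": [0.011, 0, 0], "delta_rot": [0, 0, 0]},
    {"travel": [0.017, 0, 0], "delta_rot": [0, 0, 0]},
    {"travel": [0.023, 0, 0], "delta_rot": [0, 0, 0]},
    {"travel": [0.028, 0, 0], "delta_rot": [0, 0, 0]},
    {"travel": [0.033, 0, 0], "delta_rot": [0, 0, 0]},
    {"travel": [0.037, 0, 0], "delta_rot": [0, 0, 0]},
    {"travel": [0.039, 0, 0], "delta_rot": [0, 0, 0]},
    {"travel": [0.039, 0, 0], "delta_rot": [0, 0, 0]},
    {"travel": [0.039, 0, 0], "delta_rot": [0, 0, 0]}
  ]
}}

```text
time: 18.35
tcp_pos: [0.5671, -0.1632, 0.0098]
orientation: [2.191, 2.251, -0.002]
contact_force: [-7.3, -8.7, 8.3]
grip_width: 0.513
```

Run:
```python
from way import *
from bench import snapshot
import pickle
go([(3.5,0)])
s=observe();p=snapshot("wrist");pickle.dump((s,p),open("w8.pkl","wb"))
cv2.imwrite("pics/w8.png",cv2.resize(p["image"][:,:,::-1],(800,600),interpolation=cv2.INTER_CUBIC))
```

```text
dock now [-0.0032 -0.0005] 0.0098 F [-7.3 -8.7  8.3]
(3.5, 0) [ 0.0067 -0.0005  0.0001] [-0.06  0.07 -0.05]
```

View pics/w8.png

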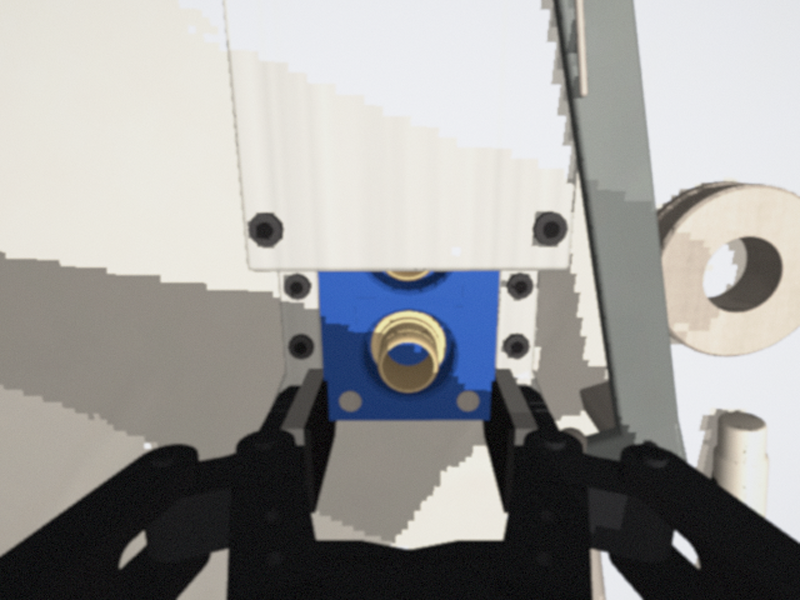

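Request:
{"api": "move_arm", "payload": {
  "increments": [
    {"travel": [0.0015, 0, 0], "delta_rot": [0, 0, 0]},
    {"travel": [0.003, 0, 0], "delta_rot": [0, 0, 0]},
    {"travel": [0.0045, 0, 0], "delta_rot": [0, 0, 0]},
    {"travel": [0.006, 0, 0], "delta_rot": [0, 0, 0]},
    {"travel": [0.007, 0, 0], "delta_rot": [0, 0, 0]},
    {"travel": [0.007, 0, 0], "delta_rot": [0, 0, 0]}
  ]
}}

```text
time: 19.0
tcp_pos: [0.5669, -0.1565, 0.0098]
orientation: [2.191, 2.251, -0.003]
contact_force: [-7.5, -11.3, 8.6]
grip_width: 0.515
```

Run:
```python
from way import *
go([(3.5,0)])
```

```text
dock now [ 0.0035 -0.0005] 0.0098 F [ -7.5 -11.3   8.6]
(3.5, 0) [ 0.     -0.0005  0.0001] [-0.05  0.09 -0.05]
```

Request:
{"api": "move_arm", "payload": {
  "increments": [
    {"travel": [0.0007, 0, 0], "delta_rot": [0, 0, 0]},
    {"travel": [0.0014, 0, 0], "delta_rot": [0, 0, 0]},
    {"travel": [0.002, 0, 0], "delta_rot": [0, 0, 0]},
    {"travel": [0.002, 0, 0], "delta_rot": [0, 0, 0]},
    {"travel": [0.002, 0, 0], "delta_rot": [0, 0, 0]}
  ]
}}

```text
time: 19.5
tcp_pos: [0.5669, -0.1557, 0.0098]
orientation: [2.19, 2.25, -0.004]
contact_force: [-8.7, -21.2, 6.3]
grip_width: 0.516
```

Request:
{"api": "move_arm", "payload": {
  "increments": [
    {"travel": [0, 0, 0], "delta_rot": [0, 0, 0]},
    {"travel": [0, 0, 0], "delta_rot": [0, 0, 0]},
    {"travel": [0, 0, 0], "delta_rot": [0, 0, 0]},
    {"travel": [0, 0, 0], "delta_rot": [0, 0, 0]},
    {"travel": [0, 0, -0.01], "delta_rot": [0, 0, 0]},
    {"travel": [0, 0, -0.025], "delta_rot": [0, 0, 0]},
    {"travel": [0, 0, -0.045], "delta_rot": [0, 0, 0]},
    {"travel": [0, 0, -0.075], "delta_rot": [0, 0, 0]},
    {"travel": [0, 0, -0.11], "delta_rot": [0, 0, 0]},
    {"travel": [0, 0, -0.15], "delta_rot": [0, 0, 0]},
    {"travel": [-0.03, 0, -0.18], "delta_rot": [0, 0, 0]},
    {"travel": [-0.06, 0, -0.2], "delta_rot": [0, 0, 0]},
    {"travel": [-0.08, 0, -0.22], "delta_rot": [0, 0, 0]},
    {"travel": [-0.08, 0, -0.22], "delta_rot": [0, 0, 0]},
    {"travel": [-0.08, 0, -0.22], "delta_rot": [0, 0, 0]}
  ],
  "fingers": 0.65
}}

```text
time: 21.0
tcp_pos: [0.5694, -0.2326, 0.2287]
orientation: [-2.191, -2.25, 0.0]
contact_force: [-0.4, 0.7, -0.8]
grip_width: 0.654
```

Run:
```python
from way import *
from bench import snapshot,finder
import pickle
s=observe();p=snapshot("wrist");pickle.dump((s,p),open("w9.pkl","wb"));t=snapshot("top");pickle.dump(t,open("top3.pkl","wb"))
a=cv2.resize(p["image"][:,:,::-1],(560,420));b=cv2.resize(t["image"][110:350,170:490,::-1],(240,180),interpolation=cv2.INTER_AREA)
b=t["image"][130:310,190:490,::-1]
c=np.zeros((600,560,3),np.uint8);c[:420]=a;c[420:600,:300]=b
cv2.imwrite("pics/w9.png",c);print(s["tcp_pos"],s["time"])
for l in ["plug_gauge","deburr_tool","small_ring_gauge","ring_gauge","marker"]:
    print(l,[(round(r["score"],2),np.round(r["rect"]).tolist()) for r in finder.recognise(t,l)][:2])
```

```text
[ 0.5693905  -0.23263069  0.22866683] 21.0
plug_gauge [(0.66, [414.0, 166.0, 25.0, 66.0])]
deburr_tool [(0.63, [455.0, 256.0, 19.0, 70.0])]
small_ring_gauge [(0.83, [370.0, 282.0, 25.0, 26.0])]
ring_gauge []
marker []
```

View pics/w9.png

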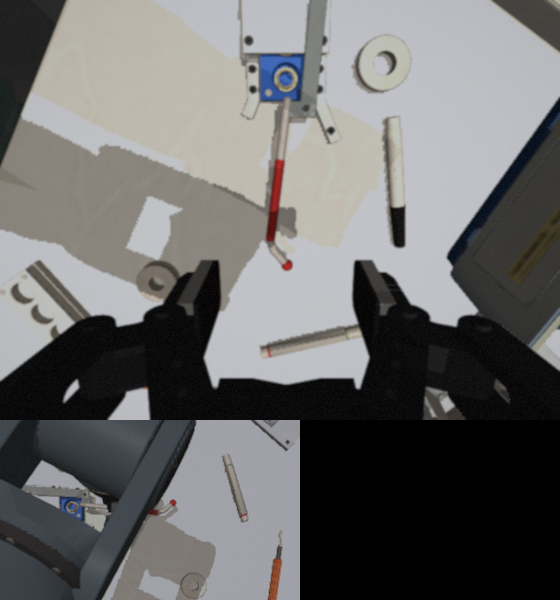

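Run:
```python
from way import *
import pickle
s,p=pickle.load(open("w9.pkl","rb"));K,E=wcam(s,p)
for n,c,z in [("ball",(287,266),.04),("tailL",(259,101),.024),("tailR",(300,103),.024),("marker end",(393,118),.008),("marker end",(399,245),.008),("ring",(384,62),.016),("smallring",(158,281),.014),("bush",(286,76),.028)]:
    w=ray(K,E,np.array(c)/.875,z);print(n,w.round(4),(tod(w)*1e3).round(1))
t=pickle.load(open("top3.pkl","rb"));K,E=np.array(t["mtx"]),np.array(t["extrinsics"])
w=ray(K,E,(464,291),.007);print("deburr",w,np.linalg.norm(w[:2]-tow([-.07,0])))
t=pickle.load(open("top1.pkl","rb"))
f=lambda c,z:ray(K,E,np.array(c)/2.5+[170,110],z)
for n,q,z in [("mk",(280,122),.008),("mk",(466,97),.008),("ring",(212,143),.016)]:print(n,f(q,z).round(4))
```

```text
ball [ 0.572  -0.3155  0.04  ] [-155.6   -1.1]
tailL [ 0.5422 -0.1594  0.024 ] [ 1.3 24.3]
tailR [ 0.5797 -0.1602  0.024 ] [ -0.5 -13.2]
marker end [ 0.6708 -0.1716  0.008 ] [ -14.5 -103.9]
marker end [ 0.6913 -0.3026  0.008 ] [-146.1 -120.8]
ring [ 0.655  -0.1224  0.016 ] [ 35.1 -89.5]
smallring [ 0.4331 -0.3489  0.014 ] [-185.1  138.6]
bush [ 0.5663 -0.1375  0.028 ] [22.4 -0.5]
deburr [ 0.43896292 -0.49205486  0.007     ] 0.2923270890216285
mk [ 0.6705 -0.1718  0.008 ]
mk [ 0.689  -0.3043  0.008 ]
ring [ 0.6533 -0.1246  0.016 ]
```

```bash
python3 -c "
from bench import job_done;print(job_done())"
```

```text
the job is handed in; nothing more can be done
None
```

The blue carrier is in its dock with the gate shut behind it, and I handed the job in at about 21 s of the 72 s allowed. No verdict came back.

**What I did:** I drew the deburring tool out to the dock's left from under the bar and laid it flat. I then gripped the carrier by its tail and swept it into the approach, with the right finger holding the red bar open. I slid it in until it met the end stop (about 21 N of push), opened the fingers and lifted clear.

**Last checks:**
- **Gate:** the red ball is back where it was when shut, at dock (-155.6, -1.1) mm.
- **Carrier:** the tail measures about 1 mm inside the mouth (1.5 mm expected). The tail bush measures x = 22.4 mm (21.5 mm expected), so it is home.
- **Other things:** the marker, the two ring gauges and the plug gauge are where they started, within about 4 mm of measurement error. The marker and the large ring were hidden in the last top view, so I checked them with the wrist camera only.
- **Deburring tool:** it lies about 29 cm from the middle of the approach.

**Not seen at the end:** only the tail bush was in view. The second was last seen in place as it went under the bridge, and the third just before the carrier entered the dock.

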